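# Push the test gauge onto a cold plate's service nipple and hold it there

## Robot

A 6-joint arm with a two-finger parallel gripper is mounted at the origin on a cart in front of the work surface, level with it; the furniture and walls round the work are solid. World frame = base frame: x ahead of the robot, y to its left, z up, the work surface at z = 0. Lengths are in m, angles in rad, forces in N, time in s.
With the tool pointing down it reaches from about 0.375 to 0.9 m from the base axis. Payload 3.1 kg.
Tool frame: the origin (TCP) lies at the centre of the arm's flange, where the gripper is bolted on; the fingertips stand 173 mm ahead of it and the grasp point (between the pads) lies 155 mm ahead of it; z points along the fingers, x is the direction in which the jaws open and shut, and the axes are right-handed (so a half turn about z gives the same grasp; the last joint's range is limited). The gripper opens to 85 mm and grips with 20 to 120 N. Pads are 22 mm wide; open, the fingers measure 114 mm over their backs; the gripper's body (76 mm by 85 mm) begins 54 mm behind the grasp point. The pads swing forward as they close: fully open they stand 13 mm farther back than shut.
Start: joints at [0.955, 0.527, 1.433, -0, 1.181, -0.178], TCP at [0.265, 0.566, 0.405] pointing down, gripper open.
Joint ranges: [-3.08, 3.08], [-0.75, 2.2], [0.22, 2.44], [-1.43, 4.57], [0, 2.65], [-2.85, 2.85]. Speed limits (rad/s): [2.79, 2.79, 3.14, 3.14, 3.14, 3.14].

## Interface

Orientations are given as a unit quaternion [x, y, z, w].
In Python, from station import manip gives the robot as it stands.
- The arm moves only by the shell command python3 -m jog 'ROWS' [OPENING] [FORCE]. ROWS is JSON, a list that holds one entry, the list of rows, each a list of 4 numbers: the shift along the world's x, y, z in mm, then the turn about the world's z in degrees. A call has exactly 8 rows; each row shifts and turns the commanded pose from where the row before left it; what a row does not reach is not made up. A row lasts 1/8 s, in which the tool goes at most 62.5 mm and 10.7 degrees, less where a joint would pass 70% of its speed; a pose out of reach is approached as far as the arm can. A call is refused whole if a number of a shift passes 62.5 or a number of a turn 10.7, either way. A call with a gripper value outside its range is refused whole. OPENING is the opening in per cent of the stroke, from 0 (shut) to 100 (fully open), set as the call begins (- or left out, the last holds). The fingers move at their own pace and stop on an object; FORCE is the grip in N (left out, the last holds). Time passes only in rows, so rows that do not move let the fingers close, or fill a call up. It gives the time, the measured TCP pose, the force and the opening at its end, in the units of the state.
- manip.sense(): the state, without advancing time (a new reading comes with each control period).
- manip.snapshot(name): name is "scene" or "top"; returns the picture (420x560x3 uint8, red, green, blue); there is no depth.
- manip.camera_info(name): a dict with "fx", "fy", "cx", "cy" (pixels), "R" (3x3) and "t" (3): a world point X has camera coordinates R X + t. Camera axes: x right, y down, z forward; pixel columns grow to the right and rows downward; lengths in m; the calibration is good to about 2 mm. A picture is of the moment at which its call begins. camera_info takes no time and is no camera call.
- manip.sign_off(): hands the job in, once; it reports no verdict.
The state is a dict: "t": time; "q": joint angles; "qd": joint speeds; "tau": joint torques, N m; "tcp_pos": TCP position; "tool_rot": TCP orientation; "force": force on the tool from outside, world axes, zero at the start; "ft_torque": the same for the moment, N m; "finger_gap": opening from 0.0 (shut) to 1.0 (fully open).
Only numpy, scipy, OpenCV 4.12 (cv2) and the standard library are available. Lean on these libraries where they do the work, as an engineer would, in place of code of your own. Each camera call takes 0.05 s, during which the arm holds its last target. There are 200 camera calls.

## Task

Check the charge of the repaired cold plate: press the eject key of the gauge dock so that the latched pressure gauge pops up, take the gauge out by its round case, and press its coupler squarely onto the plate's tilted service nipple until it snaps and sits fully home on the nipple's flange. Keep hold of it and keep it pressed home against the valve's spring: the program finishes while still holding it there. Leave the tweezers, cutters and screwdriver where they lie.

Things in the scene. Friction and masses are not known exactly. Their poses are not given: they have to be found in the camera images.
- dock: Gauge dock: grey box-shaped holder 128 (x) x 70 (y) x 50 mm high on a black foot, fixed to the bench. Origin at the centre of its underside. The gauge stands in an upright round well of 36 mm diameter, 26 mm from the origin along the dock's +x; the eject key is on its top, 43 mm along the dock's -x.
- key_top (a point): Centre of the top of the black ribbed eject key (30 x 36 mm), 10 mm proud of the dock. Press it straight down to its stop, 8 mm (2 N at first, 5 N at the bottom): near 5 mm a latch lets go and a damped spring lifts the gauge 12 mm, where it stays after the key is let go. Before that the gauge cannot be pulled out.
- eject_key (a joint): Travel of the eject key, m: 0 up, 0.008 fully pressed; springs back.
- gauge: Push-on pressure gauge, 77 mm tall, about 0.17 kg: round black case with a dial on top, brass neck, steel coupler sleeve 34 mm across below. Origin at the centre of the coupler's mouth (underside), +z along the axis up to the dial. Mouth 14 mm above the bench when latched, 26 mm when ejected, the sleeve then still 24 mm deep in the well: draw it straight up 30 mm or more.
- gauge_case (a point): Middle of the gauge's round rubber case, on its axis 61 mm above the mouth. Grip the case here, across its 46 mm diameter, at any yaw; it is 28 mm tall (47 to 75 mm from the mouth), the dial is on its top.
- cold_plate: Aluminium cold plate 150 (x) x 106 (y) mm with a screwed cover, on rubber feet, top 26 mm above the bench, fixed to the bench. Origin at the centre of its underside (bench level). The service nipple stands at the middle of its front (-x) end and leans that way; two plugged coolant ports are at the other end.
- nipple: Service nipple, leaning 0.40 rad (23 degrees) from vertical to the plate's -x. Origin: centre of the top of its round 37 mm flange, 52 mm above the bench; +z out along its axis. Post 17 mm thick, 24 mm long with tapered end; the coupler's bore is 19 mm wide (mouth 22), 26 mm deep. Home: coupler mouth flat on the flange, the gauge's origin and z axis on these.
- valve (a joint): How far the valve pin, which stands 12 mm out of the post's end, is pressed in, m: 0 free, 0.010 with the coupler home. It is met 10 mm before home (5 N; 12 N at home). With four spring balls on the post the push peaks at 13 N 6 mm before home, falls to 4 N as they snap, 2 mm before home, and is 12 N at home. The valve spring is stronger than the balls: let go, the gauge is thrown off.
- tweezers: Straight grey tweezers, 168 x 8 x 11 mm, lying loose between dock and plate; to be left alone. Origin at the centre of the underside. (The three open machines standing to the left of all this, at y above 0.12 m, are 0.14 m tall: pass over or in front of them.)
- cutters: Side cutters with red handles, 109 x 58 x 12 mm, lying loose at the front; to be left alone. Origin at the centre of the underside.
- screwdriver: Screwdriver with blue handle, 171 x 28 x 26 mm, lying loose at the front; to be left alone. Origin at the centre of the underside.

How it is judged:
By the outcome, as a careful person would: the job done as asked, in the order asked, and still so for the second after the job is handed in, while the arm keeps its last pose, push and grip.
It also fails if it takes over 54 s, if anything falls off the work surface, if the arm or the gripper's body presses on something with over 40 N, if the wrist force passes 120 N, or if a joint passes its speed limit or range.

## Working session

There is one attempt and no reset: what is moved stays moved. The work goes in short steps, Python scripts to look and compute and a shell command to move; the robot and the scene stay as the last step left them, time stands still between calls to the robot, and variables do not carry over. Pictures are saved under pics/ and viewed, about 8 in all and at most 12, crops included, and the job is handed in when it is done.

```bash
ls -la; mkdir -p pics
python3 - <<'E'
from station import manip
import cv2
s=manip.sense();print(s)
for n in("scene","top"):
    i=manip.snapshot(n);cv2.imwrite(f"pics/{n}0.png",i[:,:,::-1])
    c=manip.camera_info(n);print(n,c)
E
```

```text
total 12
drwxr-xr-x  3 agent agent 4096 Dec  5 13:57 .
drwxr-xr-x 23 root  root  4096 Dec  5 13:57 ..
drwxr-xr-x  2 agent agent 4096 Dec  5 13:57 pics
{'t': 0.0, 'q': array([ 9.54475142e-01,  5.28494031e-01,  1.43389244e+00, -1.44012716e-05,
        1.18136537e+00, -1.78533349e-01]), 'qd': array([ 0.00123905,  0.00107846,  0.00078979,  0.00054584, -0.00188241,
        0.00136723]), 'tau': array([-6.24264776e-04, -4.42350125e+01, -1.78021860e+01, -9.92703008e-05,
        8.28812539e-03,  1.87333984e-05]), 'tcp_pos': array([0.26475827, 0.56578351, 0.40371921]), 'tool_rot': array([ 8.43780286e-01,  5.36687678e-01, -9.96839448e-04,  4.14586404e-04]), 'force': array([-0.10843689, -0.56591635, -0.2371082 ]), 'ft_torque': array([0.00450003, 0.03886474, 0.016111  ]), 'finger_gap': 0.9970638466296053}
scene {'fx': 525.8671167669471, 'fy': 525.8671167669471, 'cx': 274.65295353510345, 'cy': 206.17476486933975, 'R': array([[ 0.47495957, -0.8798078 ,  0.01875209],
       [-0.64543849, -0.36276306, -0.6721697 ],
       [ 0.59818272,  0.30715011, -0.74015961]]), 't': array([-0.27007918,  0.3620087 ,  0.74473547])}
top {'fx': 416.98438074759906, 'fy': 416.98438074759906, 'cx': 284.88645505590455, 'cy': 211.5888888737983, 'R': array([[-0.01434852, -0.99985242, -0.00944812],
       [-0.9822163 ,  0.01586326, -0.18708154],
       [ 0.18720381,  0.00659576, -0.98229895]]), 't': array([-0.04827078,  0.47432705,  0.8979426 ])}
```

View pics/top0.png

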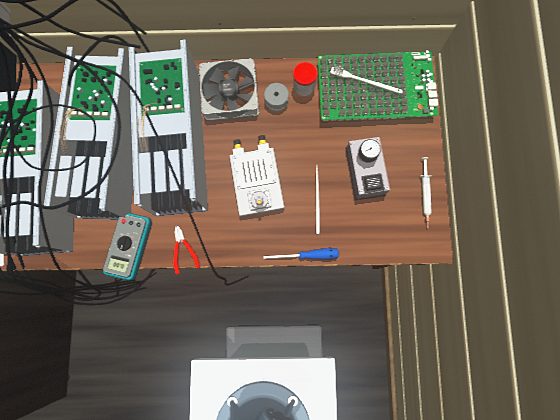

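View pics/scene0.png

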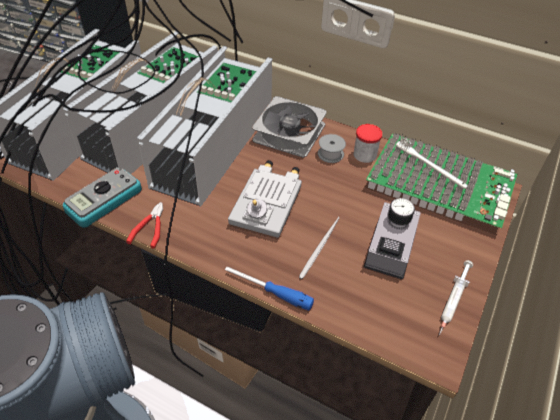

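```bash
python3 -m jog 2>&1 | head -20
python3 - <<'E'
import cv2,numpy as np
t=cv2.imread("pics/top0.png");s=cv2.imread("pics/scene0.png")
def c(i,x,y,w=80,h=60): return cv2.resize(i[y:y+h,x:x+w],(400,300),interpolation=cv2.INTER_CUBIC)
cv2.imwrite("pics/m1.png",np.vstack([np.hstack([c(t,330,135),c(s,360,195)]),np.hstack([c(t,220,160),c(s,225,175)])]))
E
```

```text
invalid input
```

View pics/m1.png

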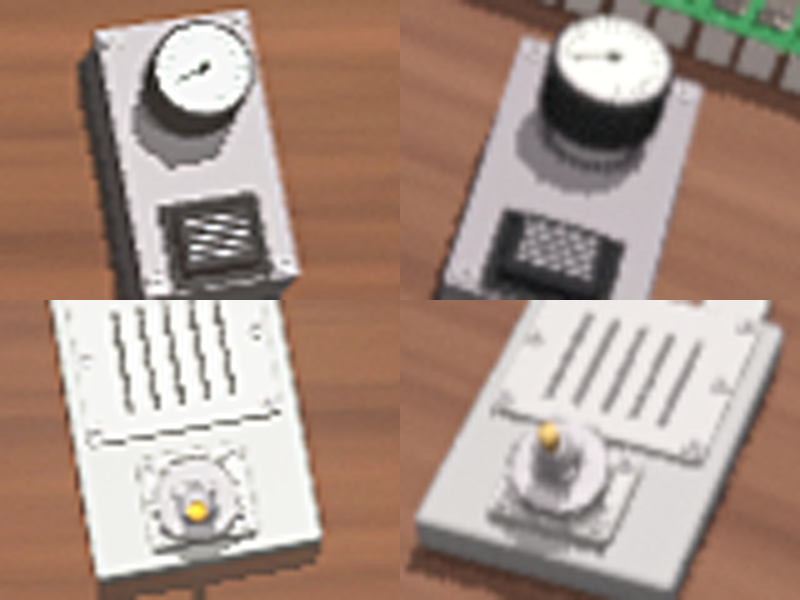

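```bash
cat > h.py <<'E'
import numpy as np,cv2
from station import manip
C={n:manip.camera_info(n) for n in("scene","top")}
def ray(n,u,v):
    c=C[n];R=np.array(c["R"]);d=R.T@np.array([(u-c["cx"])/c["fx"],(v-c["cy"])/c["fy"],1]);return -R.T@np.array(c["t"]),d/np.linalg.norm(d)
def onz(n,u,v,z):
    o,d=ray(n,u,v);return o+d*(z-o[2])/d[2]
def tri(a,b):
    A=np.zeros((3,3));y=np.zeros(3);rs=[ray("top",*a),ray("scene",*b)]
    for o,d in rs:
        P=np.eye(3)-np.outer(d,d);A+=P;y+=P@o
    X=np.linalg.solve(A,y);return X,max(np.linalg.norm((np.eye(3)-np.outer(d,d))@(X-o)) for o,d in rs)
def proj(n,X):
    c=C[n];p=np.array(c["R"])@X+c["t"];return np.array([c["fx"]*p[0]/p[2]+c["cx"],c["fy"]*p[1]/p[2]+c["cy"]])
E
python3 - <<'E'
from h import *
np.set_printoptions(precision=4,suppress=True)
t=cv2.imread("pics/top0.png");s=cv2.imread("pics/scene0.png")
def yel(i,x,y,w=80,h=60):
    k=cv2.inRange(cv2.cvtColor(i[y:y+h,x:x+w],cv2.COLOR_BGR2HSV),(15,110,120),(35,255,255));k[:, :]=k
    m=cv2.moments(k,True);return x+m['m10']/m['m00'],y+m['m01']/m['m00'],m['m00']
a=yel(t,245,190,30,25);b=yel(s,240,190,35,25);print(a,b);print("pin",tri(a[:2],b[:2]))
def dial(i,x,y,w,h):
    k=cv2.inRange(i[y:y+h,x:x+w],(215,215,215),(255,255,255));cs,_=cv2.findContours(k,0,1);c=max(cs,key=cv2.contourArea)
    return (lambda e:((e[0][0]+x,e[0][1]+y),e[1]))(cv2.fitEllipse(cv2.convexHull(c)))
a=dial(t,355,135,30,30);b=dial(s,385,193,35,28);print(a,b);print("dial",tri(a[0],b[0]),onz("top",*a[0],.0905),onz("scene",*b[0],.0905))
print("key",tri((373.4,182.4),(391.4,244.4)),onz("top",373.4,182.4,.06),onz("scene",391.4,244.4,.06))
print("flange",tri((259.8,199.4),(257,208.4)),onz("top",259.8,199.4,.052),onz("scene",257,208.4,.052))
D=[onz("top",330+u/5,135+v/5,.05) for u,v in((95,32),(245,12),(298,273),(140,295))];print("dock corners",np.array(D),sum(D)/4)
print("plate corners",[onz("top",220+u/5,160+(v-300)/5,.026)[:2] for u,v in((100,578),(320,540))],[onz("scene",225+(u-400)/5,175+(v-300)/5,.026)[:2] for u,v in((417,520),(675,585),(780,333))])
E
```

```text
(259.0, 201.83333333333334, 12.0) (254.11111111111111, 201.66666666666666, 9.0)
pin (array([0.4886, 0.001 , 0.0814]), np.float64(0.000780009719295015))
((370.13999462127686, 148.2687578201294), (16.86785125732422, 18.127309799194336)) ((402.1111755371094, 206.61125946044922), (14.865473747253418, 21.057222366333008))
dial (array([ 0.6037, -0.2454,  0.0904]), np.float64(0.0007018748621674928)) [ 0.604  -0.246   0.0905] [ 0.603  -0.2449  0.0905]
key (array([ 0.5335, -0.2549,  0.0623]), np.float64(0.0001488717631144066)) [ 0.5342 -0.2555  0.06  ] [ 0.5353 -0.2545  0.06  ]
flange (array([0.5007, 0.0016, 0.0508]), np.float64(0.0010733039534865706)) [0.501  0.0006 0.052 ] [0.4991 0.0019 0.052 ]
dock corners [[ 0.6357 -0.2065  0.05  ]
 [ 0.6442 -0.2764  0.05  ]
 [ 0.5193 -0.2933  0.05  ]
 [ 0.5103 -0.2214  0.05  ]] [ 0.5774 -0.2494  0.05  ]
plate corners [array([0.4693, 0.0482]), array([ 0.4855, -0.0534])] [array([0.4681, 0.0483]), array([ 0.4882, -0.0544]), array([ 0.6292, -0.029 ])]
```

```bash
python3 -m jog '[[[10,-35,0,3],[17,-55,0,5],[17,-55,0,5],[17,-55,0,5],[17,-55,0,5],[17,-55,0,5],[17,-55,0,5],[17,-55,0,2.3]]]' 0; python3 -m jog '[[[17,-55,0,0],[17,-55,0,0],[17,-55,0,0],[17,-55,0,0],[17,-55,-10,0],[25,-55,-30,0],[30,-50,-30,0],[18,-21,-30,0]]]' ; python3 -c "
from h import *
s=manip.sense();print(s['tool_rot'],s['force'],s['q'])
from scipy.spatial.transform import Rotation as R
r=R.from_quat(s['tool_rot']).as_matrix();print(r,np.degrees(np.arctan2(r[1,0],r[0,0])))"
```

```text
t: 1.1
tcp_pos: [0.3941, 0.1443, 0.4047]
tool_rot: [0.641, 0.768, 0.0, 0.0]
force: [0.9, -1.0, -0.4]
finger_gap: -0.003
t: 2.1
tcp_pos: [0.5497, -0.2518, 0.3072]
tool_rot: [0.642, 0.766, -0.0, 0.001]
force: [-0.7, -0.2, 0.5]
finger_gap: -0.001
[ 6.42323306e-01  7.66432912e-01 -4.24965350e-05  1.16622893e-03] [-0.67599623 -0.19514269  0.48181099] [-6.14041895e-01  6.22451861e-01  1.57217893e+00 -3.44561939e-04
  9.44644648e-01 -2.36038031e+00]
[[-0.17483882  0.98459554  0.00173308]
 [ 0.98459534  0.17484154 -0.00156333]
 [-0.00184227  0.00143305 -0.99999728]] 100.06929595546809
```

```bash
python3 -m jog '[[[-8,-2,-10,0],[-7,-1,-20,0],[0,0,-20,0],[0,0,-10,0],[0,0,-4,0],[0,0,-4,0],[0,0,-4,0],[0,0,0,0]]]'
```

```text
t: 3.1
tcp_pos: [0.5337, -0.2515, 0.2363]
tool_rot: [0.641, 0.767, -0.0, -0.0]
force: [0.4, -0.4, 0.7]
finger_gap: -0.003
```

```bash
python3 -m jog '[[[0,-2,0,0],[1,-1,0,0],[0,0,-3,0],[0,0,-2,0],[0,0,-2,0],[0,0,-2,0],[0,0,-1,0],[0,0,0,0]]]'
```

```text
t: 4.1
tcp_pos: [0.5349, -0.2548, 0.2265]
tool_rot: [0.641, 0.767, 0.0, 0.001]
force: [0.6, -0.7, 4.1]
finger_gap: -0.001
```

```bash
python3 -m jog '[[[0,0,-1,0],[0,0,-1,0],[0,0,0,0],[0,0,0,0],[0,0,0,0],[0,0,0,0],[0,0,0,0],[0,0,0,0]]]'; python3 -c "
from h import *
cv2.imwrite('pics/scene1.png',manip.snapshot('scene')[:,:,::-1])"
```

```text
t: 5.1
tcp_pos: [0.5349, -0.2548, 0.2254]
tool_rot: [0.641, 0.767, -0.0, 0.001]
force: [0.2, -0.8, 10.9]
finger_gap: 0.001
```

```bash
python3 -m jog '[[[0,0,10,0],[0,0,30,0],[0,0,35,0],[15,2,15,0],[25,3,0,0],[20,3,0,0],[8.5,1,0,0],[0,0,0,0]]]' 100 60
python3 - <<'E'
from h import *
for n in("scene","top"): cv2.imwrite(f'pics/{n}2.png',manip.snapshot(n)[:,:,::-1])
t=cv2.imread("pics/top2.png");s=cv2.imread("pics/scene2.png")
cv2.imwrite("pics/m2.png",np.hstack([cv2.resize(i[y:y+150,x:x+100],(400,600)) for i,x,y in((t,320,90),(s,350,130))]))
E
```

```text
t: 6.15
tcp_pos: [0.603, -0.2451, 0.3136]
tool_rot: [0.641, 0.767, -0.0, -0.001]
force: [-1.0, 0.2, -0.2]
finger_gap: 0.998
```

View pics/m2.png

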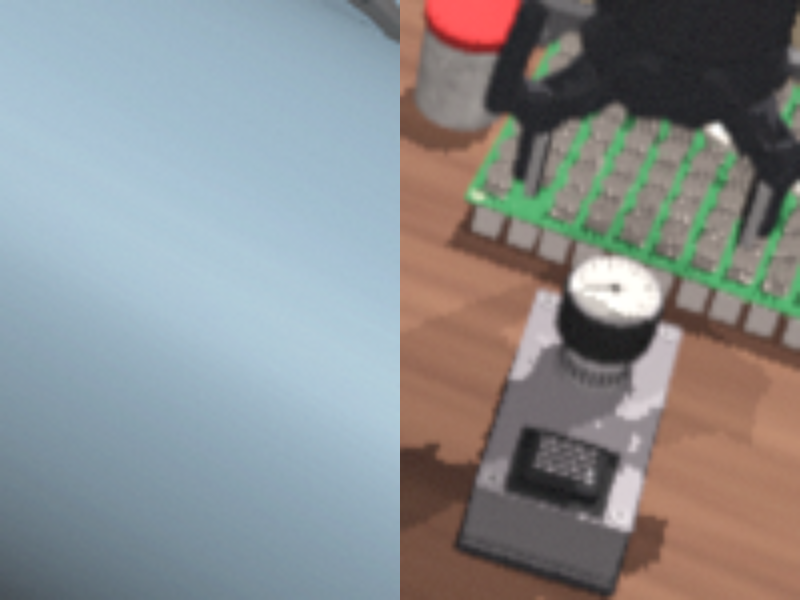

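```bash
python3 -m jog '[[[0.5,-0.5,-15,0],[0,0,-20,0],[0,0,-20,0],[0,0,-12,0],[0,0,-4.5,0],[0,0,0,0],[0,0,0,0],[0,0,0,0]]]' 100; python3 -m jog '[[[0,0,0,0],[0,0,0,0],[0,0,0,0],[0,0,0,0],[0,0,0,0],[0,0,0,0],[0,0,0,0],[0,0,0,0]]]' 0 40
```

```text
t: 7.25
tcp_pos: [0.6039, -0.2462, 0.2436]
tool_rot: [0.641, 0.767, 0.0, 0.001]
force: [0.4, -0.0, 0.5]
finger_gap: 1.005
t: 8.25
tcp_pos: [0.6037, -0.2461, 0.2428]
tool_rot: [0.641, 0.767, 0.0, 0.0]
force: [0.2, 0.7, 1.5]
finger_gap: 0.525
```

```bash
python3 -m jog '[[[0,0,2,0],[0,0,4,0],[0,0,6,0],[0,0,5,0],[0,0,3,0],[0,0,0,0],[0,0,0,0],[0,0,0,0]]]' 0 40; python3 -c "
from h import *
i=manip.snapshot('scene')[:,:,::-1];cv2.imwrite('pics/m3.png',cv2.resize(i[140:290,330:480],(600,600)))"
```

```text
t: 9.25
tcp_pos: [0.6036, -0.246, 0.2626]
tool_rot: [0.641, 0.767, -0.0, -0.0]
force: [0.7, 0.4, -2.1]
finger_gap: 0.524
```

View pics/m3.png

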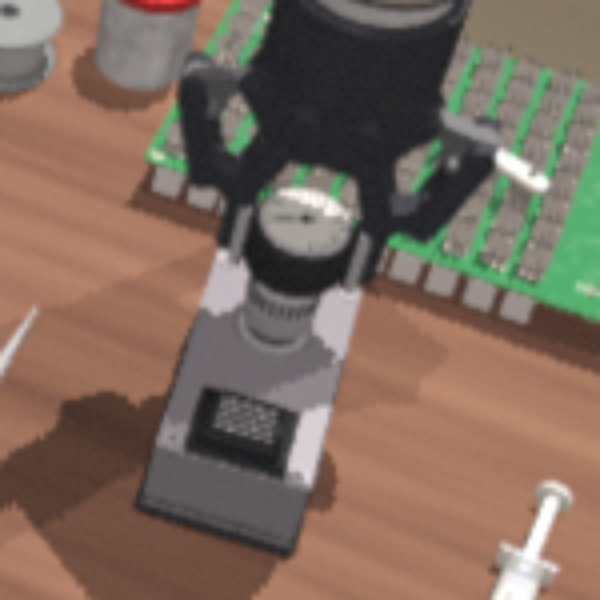

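```bash
python3 -m jog '[[[-2,-0.4,0,0],[-3,-0.5,0.7,0],[-3,-0.5,0.7,0],[-3,-0.6,0.6,0],[-3,-0.5,0.2,0],[-3,-0.6,0,0],[0,0,0,0],[0,0,0,0]]]' 0 20; python3 -c "
from h import *
i=manip.snapshot('scene')[:,:,::-1];cv2.imwrite('pics/m4.png',cv2.resize(i[140:290,330:480],(600,600)))"
```

```text
t: 10.3
tcp_pos: [0.5878, -0.2489, 0.2657]
tool_rot: [0.642, 0.767, 0.001, 0.002]
force: [4.4, 2.0, -2.1]
finger_gap: 0.524
```

View pics/m4.png

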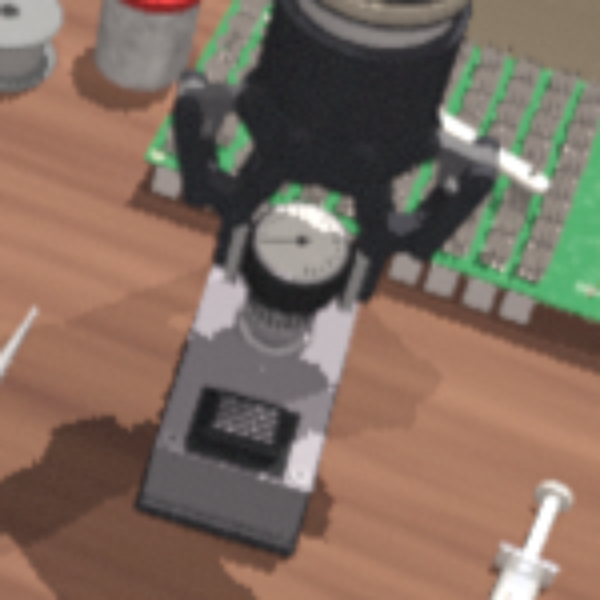

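```bash
python3 -m jog '[[[-2,-0.4,0,0],[-2,-0.3,0,0],[-2,-0.4,0,0],[-1.5,-0.2,0,0],[-1.2,-0.2,0,0],[0,0,0,0],[0,0,0,0],[0,0,0,0]]]' 0 20; python3 -m jog '[[[0,0,0,0],[0,0,4,0],[0,0,10,0],[0,0,15,0],[0,0,15,0],[0,0,15,0],[0,0,15,0],[0,0,10,0]]]' 0 40; python3 -c "
from h import *
i=manip.snapshot('scene')[:,:,::-1];cv2.imwrite('pics/m5.png',cv2.resize(i[100:250,330:480],(600,600)))"
```

```text
t: 11.35
tcp_pos: [0.5793, -0.2504, 0.2658]
tool_rot: [0.642, 0.767, 0.002, 0.002]
force: [4.9, 2.4, -2.1]
finger_gap: 0.529
t: 12.35
tcp_pos: [0.5781, -0.2507, 0.3505]
tool_rot: [0.641, 0.767, 0.0, 0.001]
force: [0.2, -0.4, -0.9]
finger_gap: 0.524
```

View pics/m5.png

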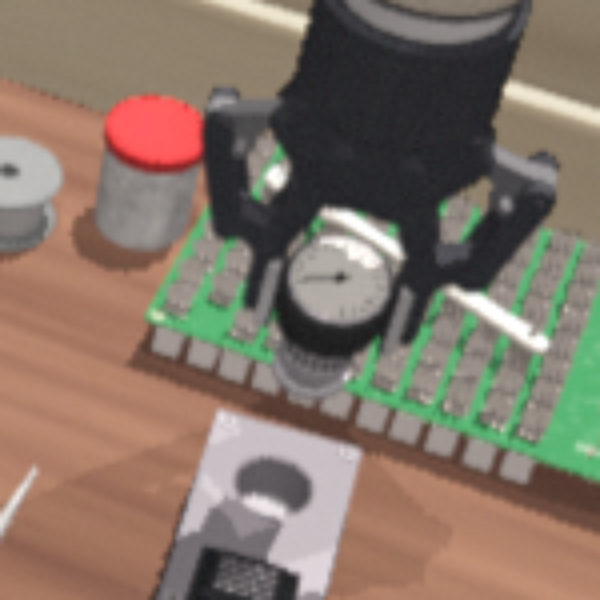

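Run:
```python
from h import *
G=np.array([.5781,-.2507,.1955]);p=np.radians(10.1);x=np.array([np.cos(p),np.sin(p),0]);y=np.array([-x[1],x[0],0]);z=np.array([0,0,1.])
for th in(.25,.3,.35,.4,.45,.5):
    u=-np.sin(th)*x+np.cos(th)*z;n=np.cos(th)*x+np.sin(th)*z
    f=lambda h,r:np.array([proj("scene",G+(h-61e-3)*u+r*(np.cos(a)*n+np.sin(a)*y)) for a in np.linspace(0,6.28,200)])
    m=f(0,.017);d=f(.075,.020);k=m[m[:,1].argmax()]
    q=lambda v:np.round((v-[330,100])*4)
    print(th,"dial",q(d.mean(0)),np.ptp(d,0)*4,"mouth low",q(k),"R/L",q(m[m[:,0].argmax()]),q(m[m[:,0].argmin()]))
```

```text
0.25 dial [338. 282.] [100.20711387  83.07895474] mouth low [311. 407.] R/L [348. 377.] [269. 371.]
0.3 dial [338. 283.] [100.39354639  85.5834465 ] mouth low [312. 402.] R/L [350. 371.] [271. 365.]
0.35 dial [338. 284.] [100.56976136  87.89000772] mouth low [314. 397.] R/L [351. 364.] [272. 360.]
0.4 dial [337. 286.] [100.75226525  89.98409376] mouth low [315. 392.] R/L [352. 357.] [273. 354.]
0.45 dial [337. 287.] [100.91908021  91.85968669] mouth low [316. 386.] R/L [354. 351.] [275. 348.]
0.5 dial [337. 289.] [101.06973534  93.51427519] mouth low [318. 380.] R/L [356. 344.] [277. 342.]
```

```bash
python3 -m jog '[[[-8,16,0,0],[-16,33,0,0],[-20,41,0,0],[-22,45,0,0],[-22,45,0,0],[-18,37,0,0],[-10,20,0,0],[-4,8,0,0]]]' 0 40; python3 -m jog '[[[0,0,-5,0],[0,0,-12,0],[0,0,-12,0],[0,0,-8,0],[0,0,-4,0],[0,0,0,0],[0,0,0,0],[0,0,0,0]]]' 0 40
python3 - <<'E'
from h import *
s=manip.sense();print(s['q'],s['tool_rot'],s['tcp_pos'])
i=manip.snapshot('scene')[:,:,::-1];cv2.imwrite('pics/scene6.png',i);u,v=proj("scene",np.array([.48,0,.09])).astype(int);print(u,v)
cv2.imwrite('pics/m6.png',cv2.resize(i[v-60:v+40,u-50:u+50],(600,600),interpolation=cv2.INTER_CUBIC))
E
```

```text
t: 13.4
tcp_pos: [0.4572, -0.0046, 0.3489]
tool_rot: [0.641, 0.768, -0.0, -0.0]
force: [0.6, -0.6, -2.1]
finger_gap: 0.529
t: 14.4
tcp_pos: [0.4581, -0.0057, 0.3084]
tool_rot: [0.641, 0.767, 0.0, 0.0]
force: [-0.6, 0.6, -2.3]
finger_gap: 0.526
[-2.57069326e-01  4.69442229e-01  1.93623432e+00 -3.38249460e-05
  7.34981188e-01 -2.00623934e+00] [6.41305637e-01 7.67285384e-01 1.88475189e-04 4.27927549e-04] [ 0.45809699 -0.00565866  0.3083648 ]
252 201
```

View pics/m6.png

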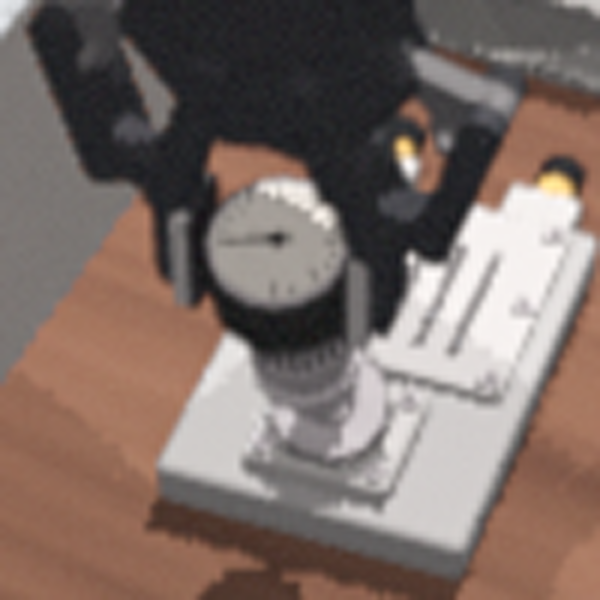

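Run:
```python
from h import *
p=np.radians(10.1);x=np.array([np.cos(p),np.sin(p),0]);y=np.array([-x[1],x[0],0]);z=np.array([0,0,1.])
q=lambda v:np.round((v-[202,141])*6)
G=np.array([.4581,-.0057,.1534])
for th in(.25,.3,.35,.4,.45):
    u=-np.sin(th)*x+np.cos(th)*z;n=np.cos(th)*x+np.sin(th)*z
    f=lambda h,r:np.array([proj("scene",G+(h-61e-3)*u+r*(np.cos(a)*n+np.sin(a)*y)) for a in np.linspace(0,6.28,200)])
    m=f(0,.017);d=f(.075,.020)
    print(th,"dial",q(d.mean(0)),np.ptp(d,0)*6,"mouth low",q(m[m[:,1].argmax()]),"L/R",q(m[m[:,0].argmin()]),q(m[m[:,0].argmax()]))
N=np.array([.5004,.0018,.052]);u=-np.sin(.4)*x+np.cos(.4)*z;n=np.cos(.4)*x+np.sin(.4)*z
F=np.array([q(proj("scene",N+.0185*(np.cos(a)*n+np.sin(a)*y))) for a in np.linspace(0,6.28,200)])
print("flange L R top bot",F[F[:,0].argmin()],F[F[:,0].argmax()],F[F[:,1].argmin()],F[F[:,1].argmax()])
i=cv2.imread("pics/scene6.png")[141:241,202:302];i=cv2.resize(i,(600,600),interpolation=cv2.INTER_CUBIC)
c=cv2.createCLAHE(4,(4,4)).apply(cv2.cvtColor(i,cv2.COLOR_BGR2GRAY))[200:500,150:450];cv2.imwrite("pics/m7.png",cv2.resize(c,(600,600)))
```

```text
0.25 dial [275. 245.] [141.03624484 121.23199616] mouth low [297. 422.] L/R [245. 376.] [357. 370.]
0.3 dial [274. 247.] [140.81030227 124.70592676] mouth low [301. 415.] L/R [248. 367.] [360. 361.]
0.35 dial [274. 249.] [140.55069632 127.89531103] mouth low [304. 407.] L/R [252. 358.] [363. 354.]
0.4 dial [273. 251.] [140.2653716  130.77597439] mouth low [308. 399.] L/R [255. 350.] [366. 344.]
0.45 dial [272. 253.] [139.93977252 133.33965488] mouth low [311. 391.] L/R [258. 341.] [369. 335.]
flange L R top bot [275. 398.] [390. 406.] [345. 348.] [326. 457.]
```

View pics/m7.png

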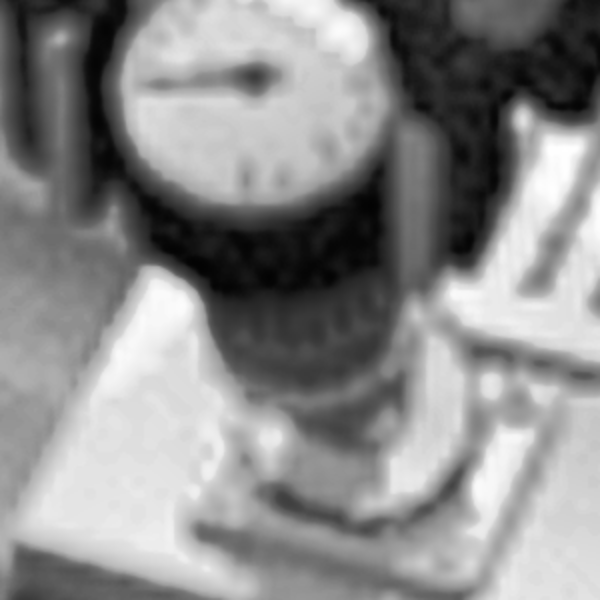

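```bash
python3 -m jog '[[[1.9,0.3,-4.6,0],[1.9,0.3,-4.6,0],[1.9,0.4,-4.6,0],[1.5,0.3,-3.7,0],[1.2,0.2,-2.8,0],[0,0,0,0],[0,0,0,0],[0,0,0,0]]]' 0 30;python3 -m jog '[[[0.8,0.1,-1.9,0],[0.8,0.1,-1.9,0],[0.8,0.2,-1.9,0],[0,0,0,0],[0,0,0,0],[0,0,0,0],[0,0,0,0],[0,0,0,0]]]' 0 30
```

```text
t: 15.45
tcp_pos: [0.4664, -0.0042, 0.2879]
tool_rot: [0.641, 0.767, 0.0, 0.0]
force: [0.1, -0.4, -2.3]
finger_gap: 0.528
t: 16.45
tcp_pos: [0.4693, -0.0038, 0.2822]
tool_rot: [0.641, 0.767, 0.0, 0.001]
force: [4.6, 1.0, -0.2]
finger_gap: 0.534
```

```bash
python3 -m jog '[[[0.8,0.1,-1.9,0],[0.8,0.1,-1.9,0],[0.8,0.2,-1.9,0],[0.8,0.1,-1.8,0],[0,0,0,0],[0,0,0,0],[0,0,0,0],[0,0,0,0]]]' 0 30;python3 -c "
from h import *
i=manip.snapshot('scene')[:,:,::-1];cv2.imwrite('pics/scene8.png',i)
s=manip.sense();print(s['ft_torque'],s['force'])"
```

```text
t: 17.45
tcp_pos: [0.4724, -0.0032, 0.2746]
tool_rot: [0.641, 0.767, 0.001, 0.001]
force: [4.1, 2.9, 2.7]
finger_gap: 0.526
[ 0.70506375 -0.96706318  0.0497964 ] [3.67429073 3.77852156 2.83709474]
```

```bash
python3 -m jog '[[[0,0.5,0,0],[0,0.3,0,0],[0,0,0,0],[0.4,0.1,-0.9,0],[0.4,0.1,-0.9,0],[0,0,0,0],[0,0,0,0],[0,0,0,0]]]' 0 30;python3 -c "
from h import *
s=manip.sense();print(s['ft_torque'],s['force'])"
```

```text
t: 18.5
tcp_pos: [0.473, -0.0026, 0.2733]
tool_rot: [0.641, 0.767, 0.0, 0.001]
force: [3.4, -0.9, 6.6]
finger_gap: 0.524
[-0.03358696 -0.85723993 -0.00938581] [ 3.37366971 -0.85804998  6.59806206]
```

```bash
python3 -m jog '[[[-0.5,-0.2,-0.2,0],[-0.5,-0.2,-0.2,0],[-0.5,0,-0.2,0],[0.4,0.1,-0.9,0],[0.4,0.1,-0.9,0],[0,0,0,0],[0,0,0,0],[0,0,0,0]]]' 0 20;python3 -c "
from h import *
s=manip.sense();print(s['ft_torque'],s['force'])"
```

```text
t: 19.5
tcp_pos: [0.4725, -0.0027, 0.2714]
tool_rot: [0.641, 0.767, 0.0, 0.001]
force: [2.4, 0.8, 11.3]
finger_gap: 0.525
[ 0.15191815 -0.87534487  0.01698886] [ 2.36444788  0.8453832  11.25664343]
```

```bash
python3 -m jog '[[[0.2,0,-0.9,0],[0.2,0,-0.9,0],[0.2,0,-0.9,0],[0,0,0,0],[0,0,0,0],[0,0,0,0],[0,0,0,0],[0,0,0,0]]]' 0 30;python3 -c "
from h import *
s=manip.sense();print(s['ft_torque'],s['force'],s['tcp_pos'])
i=manip.snapshot('scene')[:,:,::-1];cv2.imwrite('pics/scene9.png',i)
cv2.imwrite('pics/m9.png',cv2.resize(i[161:241,212:292],(600,600),interpolation=cv2.INTER_CUBIC))"
```

```text
t: 20.5
tcp_pos: [0.4735, -0.0026, 0.2684]
tool_rot: [0.641, 0.767, 0.001, 0.001]
force: [4.1, 1.9, 6.9]
finger_gap: 0.525
[ 0.34304415 -1.11633654  0.04102244] [4.14127456 1.93393739 6.88230937] [ 0.47350901 -0.00255742  0.26839012]
```

View pics/m9.png

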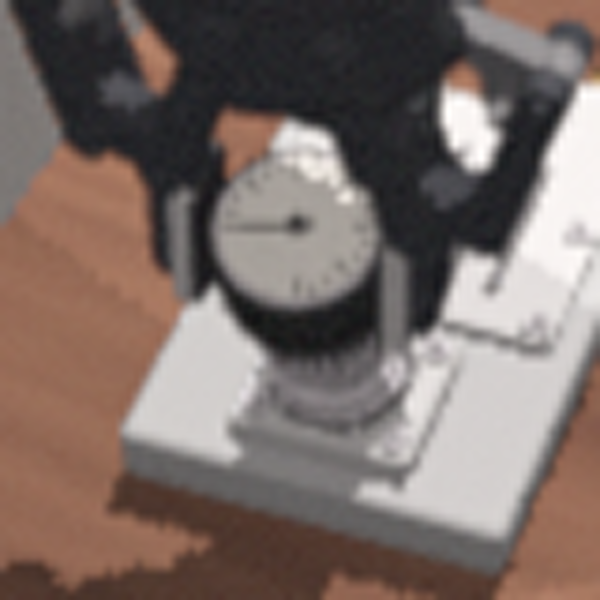

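```bash
python3 -m jog '[[[0.3,0,-0.9,0],[0.1,0,-0.5,0],[0,0,0,0],[0,0,0,0],[0,0,0,0],[0,0,0,0],[0,0,0,0],[0,0,0,0]]]' 0 30;python3 -c "
from h import *
s=manip.sense();print(s['ft_torque'],s['force'],s['tcp_pos'])"
```

```text
t: 21.55
tcp_pos: [0.474, -0.0025, 0.2669]
tool_rot: [0.641, 0.767, 0.001, 0.001]
force: [5.6, 2.2, 5.9]
finger_gap: 0.525
[ 0.47360269 -1.20786764  0.02248649] [5.56475967 2.15184    5.93056234] [ 0.47403613 -0.00248546  0.26688934]
```

```bash
python3 -m jog '[[[0.5,0.1,-0.9,0],[0.5,0.1,-0.9,0],[0,0,0,0],[0,0,0,0],[0,0,0,0],[0,0,0,0],[0,0,0,0],[0,0,0,0]]]' 0 25;python3 - <<'E'
from h import *
s=manip.sense();print(s['ft_torque'],s['force'],s['tcp_pos'])
cv2.imwrite('pics/scene10.png',manip.snapshot('scene')[:,:,::-1])
p=np.radians(10.2);x=np.array([np.cos(p),np.sin(p),0]);y=np.array([-x[1],x[0],0]);z=np.array([0,0,1.])
G=np.array([.4735,-.0026,.1134])
for th in(.25,.3,.35,.4,.45):
    u=-np.sin(th)*x+np.cos(th)*z;n=np.cos(th)*x+np.sin(th)*z
    f=lambda h,r:np.array([proj("scene",G+(h-61e-3)*u+r*(np.cos(a)*n+np.sin(a)*y)) for a in np.linspace(0,6.28,200)])
    m=f(0,.017);d=f(.075,.020);q=lambda v:np.round((v-[212,161])*7.5)
    print(th,"dial",q(d.mean(0)),np.ptp(d,0)*7.5,"mouth low",q(m[m[:,1].argmax()]))
for n in("scene9","scene10"):
    i=cv2.imread(f"pics/{n}.png")[175:210,235:268];k=cv2.inRange(i,(110,125,125),(255,255,255));cs,_=cv2.findContours(k,0,1);e=cv2.fitEllipse(cv2.convexHull(max(cs,key=cv2.contourArea)));print(n,e)
E
```

```text
t: 22.55
tcp_pos: [0.474, -0.0024, 0.2652]
tool_rot: [0.641, 0.767, 0.0, 0.0]
force: [2.2, 0.7, 9.6]
finger_gap: 0.522
[ 0.09853246 -0.79044841 -0.01722867] [2.15009627 0.72783714 9.5555412 ] [ 0.47403286 -0.0023604   0.26522163]
0.25 dial [294. 230.] [168.80668061 146.60983422] mouth low [318. 439.]
0.3 dial [293. 233.] [168.55705629 150.6254967 ] mouth low [323. 430.]
0.35 dial [292. 236.] [168.27931081 154.29593865] mouth low [327. 421.]
0.4 dial [291. 238.] [167.95332438 157.59553828] mouth low [331. 411.]
0.45 dial [290. 241.] [167.57992152 160.51370879] mouth low [335. 401.]
scene9 ((15.943044662475586, 14.51856803894043), (20.195375442504883, 24.151649475097656), 177.6000213623047)
scene10 ((15.68641471862793, 15.53298568725586), (20.769962310791016, 24.1364803314209), 173.92633056640625)
```

```bash
python3 -m jog '[[[0.3,0.05,-0.9,0],[0,0,0,0],[0,0,0,0],[0,0,0,0],[0,0,0,0],[0,0,0,0],[0,0,0,0],[0,0,0,0]]]' 0 30;python3 -m jog '[[[0.4,0.05,-0.9,0],[0,0,0,0],[0,0,0,0],[0,0,0,0],[0,0,0,0],[0,0,0,0],[0,0,0,0],[0,0,0,0]]]' 0 30
```

```text
t: 23.6
tcp_pos: [0.4736, -0.0023, 0.2644]
tool_rot: [0.641, 0.767, -0.001, -0.001]
force: [-0.1, -1.0, 13.9]
finger_gap: 0.527
t: 24.6
tcp_pos: [0.4735, -0.0023, 0.2639]
tool_rot: [0.641, 0.768, -0.001, -0.001]
force: [-1.3, -1.9, 17.8]
finger_gap: 0.525
```

```bash
python3 -m jog '[[[0.4,0.05,-0.9,0],[0,0,0,0],[0,0,0,0],[0.4,0.05,-0.9,0],[0,0,0,0],[0,0,0,0],[0,0,0,0],[0,0,0,0]]]' 0 30;python3 - <<'E'
from h import *
s=manip.sense();print(s['ft_torque'],s['force'],s['tcp_pos'])
i=manip.snapshot('scene')[:,:,::-1];cv2.imwrite('pics/scene11.png',i)
a=cv2.resize(i[175:235,227:277],(500,600),interpolation=cv2.INTER_CUBIC);cv2.imwrite('pics/m11.png',a)
i=i[175:210,235:268];k=cv2.inRange(i,(110,125,125),(255,255,255));cs,_=cv2.findContours(k,0,1);e=cv2.fitEllipse(cv2.convexHull(max(cs,key=cv2.contourArea)));print(e)
p=np.radians(10.2);x=np.array([np.cos(p),np.sin(p),0]);y=np.array([-x[1],x[0],0]);z=np.array([0,0,1.])
N=np.array([.5004,.0018,.052])
for th in (.3,.35,.4,.45):
  u=-np.sin(th)*x+np.cos(th)*z;u4=-np.sin(.4)*x+np.cos(.4)*z
  print(th,"dial if home", proj("scene",N+.02*u4+.055*u)-[235,175])
print("home G",N+.061*u4)
E
```

```text
t: 25.6
tcp_pos: [0.4733, -0.0022, 0.2633]
tool_rot: [0.641, 0.768, -0.002, -0.002]
force: [-6.0, -2.3, 30.3]
finger_gap: 0.529
[-0.43564847  0.52764874 -0.08551012] [-6.02681288 -2.31217755 30.28225626] [ 0.47333583 -0.0021721   0.26329263]
((15.641271591186523, 16.515216827392578), (21.237857818603516, 24.706541061401367), 7.586028575897217)
0.3 dial if home [17.69100816 15.78343381]
0.35 dial if home [17.20201527 17.12056131]
0.4 dial if home [16.72192708 18.49256518]
0.45 dial if home [16.25216637 19.89555332]
home G [ 0.47702091 -0.00240656  0.10818472]
```

View pics/m11.png

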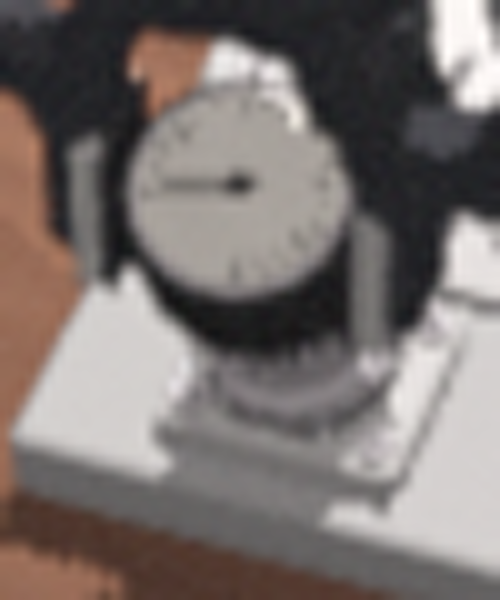

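```bash
python3 -m jog '[[[0,0,0,0],[-0.5,-0.1,-0.1,0],[-0.5,-0.1,-0.1,0],[-0.5,-0.1,0,0],[0,0,0,0],[0,0,0,0],[0,0,0,0],[0,0,0,0]]]' 0 22;python3 - <<'E'
from h import *
s=manip.sense();print(s['ft_torque'],s['force'],s['tcp_pos'],"My grasp",s['ft_torque'][1]+.155*s['force'][0])
cv2.imwrite('pics/scene12.png',manip.snapshot('scene')[:,:,::-1])
E
```

```text
t: 26.65
tcp_pos: [0.4726, -0.0023, 0.2632]
tool_rot: [0.641, 0.768, -0.001, -0.001]
force: [-4.0, -0.6, 30.9]
finger_gap: 0.53
[-0.1020344   0.12346507  0.01252347] [-4.03782273 -0.59618196 30.92555917] [ 0.47260969 -0.00226137  0.26316283] My grasp -0.5023974518243438
```

```bash
python3 -m jog '[[[0,0,0,0],[0,0,0.5,0],[0.3,0,0,0],[0,0,0,0],[0,0,0,0],[0,0,0,0],[0,0,0,0],[0,0,0,0]]]' 0 35;python3 - <<'E'
from h import *
s=manip.sense();print(s['ft_torque'],s['force'],s['tcp_pos'],np.abs(s['qd']).max())
i=manip.snapshot('scene')[:,:,::-1];cv2.imwrite('pics/scene13.png',i)
a=cv2.resize(i[150:240,215:305],(600,600),interpolation=cv2.INTER_LANCZOS4);cv2.imwrite('pics/m13.png',a)
p=np.radians(10.2);x=np.array([np.cos(p),np.sin(p),0]);y=np.array([-x[1],x[0],0]);z=np.array([0,0,1.])
G=np.array([s['tcp_pos'][0],s['tcp_pos'][1],s['tcp_pos'][2]-.155])
for th in(.3,.35,.4,.45,.5):
    u=-np.sin(th)*x+np.cos(th)*z;n=np.cos(th)*x+np.sin(th)*z;q=lambda v:np.round((v-[215,150])*6.667)
    f=lambda h,r:np.array([proj("scene",G+(h-61e-3)*u+r*(np.cos(a)*n+np.sin(a)*y)) for a in np.linspace(0,6.28,200)])
    m=f(0,.017);d=f(.075,.020);print(th,"dial",q(d.mean(0)),np.ptp(d,0)*6.667,"mouth low",q(m[m[:,1].argmax()]))
E
```

```text
t: 27.7
tcp_pos: [0.4729, -0.0023, 0.2633]
tool_rot: [0.641, 0.768, -0.001, -0.001]
force: [-3.5, -0.4, 26.8]
finger_gap: 0.522
[-0.03430479  0.15584732  0.01438049] [-3.52746831 -0.35525423 26.82702418] [ 0.47286621 -0.00234386  0.26325313] 0.0015241636181464163
0.3 dial [239. 295.] [149.26828911 133.6629846 ] mouth low [265. 469.]
0.35 dial [238. 297.] [149.02112619 136.88528866] mouth low [269. 460.]
0.4 dial [237. 300.] [148.73124368 139.77947441] mouth low [273. 452.]
0.45 dial [236. 302.] [148.39937495 142.3354171 ] mouth low [276. 443.]
0.5 dial [235. 304.] [148.02695024 144.54579826] mouth low [280. 434.]
```

View pics/m13.png

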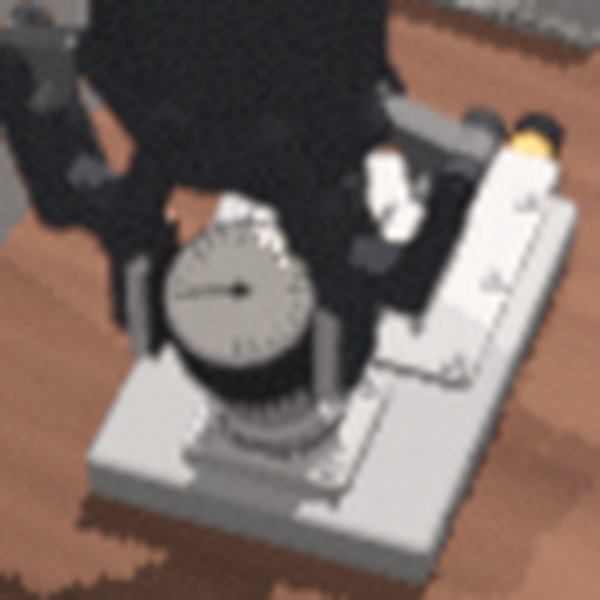

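```bash
python3 -c "
from station import manip
print(manip.sign_off()); s=manip.sense();print(s['t'],s['force'],s['tcp_pos'])"
```

```text
the job is handed in; nothing more can be done
None
the job is handed in; nothing more can be done
```

The gauge is on the nipple and was held pressed home when I handed the job in, at 27.7 s.

- **Eject:** I pressed the eject key to its stop and the gauge popped up; its dial rose about 5 px in the picture.
- **Tilt:** The moves cannot tilt the tool. I gripped the case with the jaws along the plate's y, lifted it about 20 mm, and leaned it against the well's rim so it pivoted in the jaws to about 0.35 rad. Then I drew it out. This is a departure from drawing it straight up 30 mm.
- **Seating:** I pushed it along the nipple's axis. The push rose to about 11 N, fell to about 5 N at the snap, then rose again into a rigid stop.

**Last checks**
- **Force:** Upward force on the tool was 27 N, or about 29 N with the gauge's weight, against the valve's 12 N at home. Grip was set to 35 N.
- **Seat:** Backing off 0.5 mm moved the tool only 0.1 mm, so the seat is rigid. The load passes within about 1 mm of the coupler's centre, so it sits flat.
- **Picture:** The sleeve looks down on the flange at about 0.4 rad.

**Disagreements**
- The tool ended about 4 mm nearer the robot in x than I computed for home. I put this down to camera calibration and small slip, because the height matched and the scene camera agreed better.
- The tilt read from pictures is only good to about 0.05 rad.
- I sent the arm nowhere near the tweezers, cutters and screwdriver, but did not measure their positions afterwards.

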